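# Uncover the beam gate and hold it half open

## Robot

A 6-joint arm with a two-finger parallel gripper is mounted at the origin on a cart in front of the work surface, level with it; the furniture and walls round the work are solid. World frame = base frame: x ahead of the robot, y to its left, z up, the work surface at z = 0. Lengths are in mm, angles in rad, forces in N, time in s.
With the tool pointing down it reaches from about 275 to 750 mm from the base axis. Payload 10.2 kg.
Tool frame: the origin (TCP) lies at the very end of the fingers, on their centre line; the grasp point (between the pads) lies 19 mm behind it; z points along the fingers, x is the direction in which the jaws open and shut, and the axes are right-handed (so a half turn about z gives the same grasp; the last joint's range is limited). The gripper opens to 85 mm and grips with 20 to 120 N. Pads are 22 mm wide; open, the fingers measure 114 mm over their backs; the gripper's body (76 mm by 85 mm) begins 54 mm behind the grasp point. The pads swing forward as they close: fully open they stand 13 mm farther back than shut.
Start: joints at [-1.533, 0.313, 1.498, -0, 1.331, -0.223], TCP at [135.36, -507.256, 231.294] pointing down, gripper open.
Joint ranges: [-2.94, 2.94], [-0.97, 2.17], [0.19, 2.56], [-1.23, 4.37], [0.02, 3.11], [-2.88, 2.88]. Speed limits (rad/s): [2.39, 2.39, 3.01, 3.14, 3.14, 3.14].

## Interface

Orientations are given as a unit quaternion [w, x, y, z].
In Python, from rig import telemetry, capture, camera_model, finish_job gives the robot as it stands.
- The arm moves only by the shell command python3 -m inch 'ROWS' [FORCE]. ROWS is JSON, a list of rows, each a list of 5 numbers: the shift along the tool's x, y, z in m, then the turn about the tool's z in rad, then the finger opening in m, from 0 to 0.0854. A call has exactly 5 rows; each row shifts and turns the pose as measured when the row begins, along the tool's axes as they then stand; what a row does not reach is not made up. A row lasts 1/12 s, in which the tool goes at most 41.7 mm and 7.16 degrees, less where a joint would pass 70% of its speed; a pose out of reach is approached as far as the arm can. A call with a gripper value outside its range is refused whole. The fingers move at their own pace and stop on an object; FORCE is the grip in N (left out, the last holds). Time passes only in rows, so rows that do not move let the fingers close, or fill a call up. It gives the time, the measured TCP pose, the force and the opening at its end, in the units of the state.
- telemetry.sense(): the state, without advancing time (a new reading comes with each control period).
- capture(name): name is "side" or "top"; returns the picture (400x640x3 uint8, blue, green, red); there is no depth.
- camera_model(name): a dict with "mtx" (3x3 intrinsics, pixels), "camera_from_world" (4x4, takes a point from world to camera coordinates). Camera axes: x right, y down, z forward; pixel columns grow to the right and rows downward; lengths in mm; the calibration is good to about 2 mm. A picture is of the moment at which its call begins. camera_model takes no time and is no camera call.
- finish_job(): hands the job in, once; it reports no verdict.
The state is a dict: "time_s": time; "joints": joint angles; "dq": joint speeds; "tau": joint torques, N m; "eef_pos": TCP position; "ee_rot": TCP orientation; "force": force on the tool from outside, world axes, zero at the start; "wrist_torque": the same for the moment, N m; "grip_width": opening from 0.0 (shut) to 1.0 (fully open).
Only numpy, scipy, OpenCV 4.12 (cv2) and the standard library are available. Lean on these libraries where they do the work, as an engineer would, in place of code of your own. Each camera call takes 0.05 s, during which the arm holds its last target. There are 200 camera calls.

## Task

Lift the folded guard off the beam gate and drape it over the horizontal bar of the small rack, astride the bar and hanging by itself. Then slide the gate's sprung tab until the round window is half uncovered (half travel) and keep holding it there: finish while still holding the tab, since the spring shuts the gate when it is let go. Never run the tab on to its fully open stop, and leave the other things on the bench where they are.

Things in the scene. Friction and masses are not known exactly. Their poses are not given: they have to be found in the camera images.
- gate: Beam gate fixed to the bench, yaw within 0.45 rad, left or right of the rack: flat aluminium housing, 90 mm (its x) by 190 mm (its y), top 22 mm high, screw heads to 25 mm along its long edges. Origin: centre of its underside. A blade covers the round window at its -y end and slides along +y under the cover, with a tab standing up through a slot. A spring barrel sticks out 20 mm at the +y end.
- tab_top (a point): Centre of the tab's top face, 60 mm above the bench; shut, it is at x = 0, y = +5 mm in the gate's frame. The dark steel tab is 14 mm thick along the slide direction (gate y), 20 mm wide across it, and stands 38 mm above the cover; it moves with the blade. Black lines on the cover beside it mark shut, half (the longest line) and open.
- window (a point): Centre of the round window (48 mm) in the gate, at y = -58 mm in the gate's frame. At half travel the blade's edge runs through this point.
- blade (a joint): Travel of the blade and tab along the gate's +y, in m: 0 shut, 0.028 half (window half uncovered), 0.056 fully open against the stop. A spring pulls it shut with about 3 N at 0, 10 N at half and 17 N fully open (250 N/m).
- guard: Loose folded aluminium saddle, 80 to 170 g, standing over the tab on the gate's cover, axes within 0.1 rad of the gate's. Origin: centre of its underside. Two upright legs 64 mm long (y), 44 mm high, 30 mm apart inside, 36 mm over all (x), open at both ends; a peaked roof; on it an upright black lifting fin, 10 mm thick (x), 36 mm long (y), 55 to 85 mm above the origin, to pinch from above.
- guard_seat (a point): Middle of the ridge under the guard's roof, 51 mm above its origin: this is what comes to rest on the bar.
- rack: The rack, fixed to the bench: a round horizontal bar of 12 mm diameter along its y, axis 120 mm above the bench, carried by a post at each end (about 180 mm apart). Origin under the middle of the bar, at bench level. Any yaw within 0.45 rad.
- rack_mid (a point): Middle of the bar, on its axis.
- usb_stick: USB stick, 18 x 54 x 8 mm, a bystander near the front edge.
- hex_key: Steel hex key, 35 x 80 x 8 mm, a bystander behind and between gate and rack.
- tape: Roll of masking tape lying flat, 87 mm across, 24 mm high, a bystander further back.
- loupe: Black loupe, 37 mm across, 33 mm high, a bystander standing behind the hex key.
Mind the look-alikes: they are no part of the job. Leave any purple look-alike of the guard alone.

How it is judged (in metres and radians):
On the way, in this order (a step that is already met when the one before it is completed fails the run):
1. the guard hangs astride the rack's bar, let go and at rest, the gate still shut (x of guard_seat in the frame of rack between -0.012 and 0.012 m and y of guard_seat in the frame of rack between -0.065 and 0.065 m and z of guard_seat in the frame of rack between 0.12 and 0.135 m and angle between the y axis of guard and the y axis of rack, either way round below 0.3 rad and angle between guard's own z axis and vertical below 0.4 rad and linear speed of guard below 0.03 m/s and contact force between guard and rack above 0.3 N and contact force between each of the arm, the fingers and guard below 0.05 N and contact force between guard and gate below 0.05 N and value of joint blade below 0.006 m), for 0.3 s.
2. the tab is held at half travel (value of joint blade between 0.023 and 0.033 m and velocity of joint blade between -0.01 and 0.01 m/s and contact force between the fingers and gate above 3 N), for 0.5 s.
At the end, for the whole second after the job is handed in: The guard hangs on the bar alone: ridge within 12 mm of the bar sideways, 65 mm of its middle, aligned within 0.3 rad, tilted under 0.4 rad, at rest, touched by neither robot nor gate. The fingers hold the blade still at half travel, 28 mm within 5 mm, pressing with over 3 N (all of step 2 and x of guard_seat in the frame of rack between -0.012 and 0.012 m and y of guard_seat in the frame of rack between -0.065 and 0.065 m and z of guard_seat in the frame of rack between 0.12 and 0.135 m and angle between the y axis of guard and the y axis of rack, either way round below 0.3 rad and angle between guard's own z axis and vertical below 0.4 rad and linear speed of guard below 0.03 m/s and contact force between guard and rack above 0.3 N and contact force between each of the arm, the fingers and guard below 0.05 N and contact force between guard and gate below 0.05 N); the arm keeps its last pose, push and grip.
It fails at once if the tab is run on to its open stop (value of joint blade above 0.053 m).
It fails at once if a bystander is pushed away by more than 30 mm (distance of any of usb_stick, hex_key, tape, loupe from where it was at the start of the episode above 0.03 m).
It also fails if it takes over 54 s, if anything falls off the work surface, if the arm or the gripper's body presses on something with over 40 N, if the wrist force passes 120 N, or if a joint passes its speed limit or range.

## Working session

There is one attempt and no reset: what is moved stays moved. The work goes in short steps, Python scripts to look and compute and a shell command to move; the robot and the scene stay as the last step left them, time stands still between calls to the robot, and variables do not carry over. Pictures are saved under pics/ and viewed, about 8 in all and at most 12, crops included, and the job is handed in when it is done.

```bash
ls; mkdir -p pics
python3 - <<'E'
from rig import telemetry, capture, camera_model
import cv2,numpy as np
for n in ["side","top"]:
    im=capture(n); cv2.imwrite(f"pics/{n}0.png",im)
    m=camera_model(n); T=np.array(m["camera_from_world"]); print(n,np.round(m["mtx"],1).tolist(),np.round(T,3).tolist(),(-T[:3,:3].T@T[:3,3]).round())
print(telemetry.sense())
E
```

```text
pics
side [[395.4, 0.0, 318.4], [0.0, 395.4, 196.4], [0.0, 0.0, 1.0]] [[0.999, -0.042, -0.019, -569.447], [-0.042, -0.661, -0.75, 211.595], [0.019, 0.75, -0.662, 765.931], [0.0, 0.0, 0.0, 1.0]] [ 563. -458.  655.]
top [[431.3, 0.0, 319.4], [0.0, 431.3, 196.5], [0.0, 0.0, 1.0]] [[-0.093, -0.996, 0.006, 211.246], [-0.971, 0.09, -0.222, 606.49], [0.221, -0.026, -0.975, 1036.977], [0.0, 0.0, 0.0, 1.0]] [ 380.  183. 1145.]
{'time_s': 0.1, 'joints': array([-1.53341728e+00,  3.13375627e-01,  1.49833834e+00,  2.92645348e-05,
        1.33100392e+00, -2.23383829e-01]), 'dq': array([-0.00121568, -0.00167915, -0.00182471,  0.00042514, -0.00116362,
       -0.00011725]), 'tau': array([ 3.66438820e-03, -4.12902081e+01, -2.60140622e+01, -9.98331325e-05,
        3.07846349e-03, -1.91815383e-05]), 'eef_pos': array([ 135.34946348, -507.02406457,  230.81030107]), 'ee_rot': array([-4.42129243e-04,  7.93035491e-01, -6.09175174e-01, -3.48226113e-04]), 'force': array([0.42802209, 0.66806189, 0.57718965]), 'wrist_torque': array([-0.0267042 ,  0.00296141, -0.04976077]), 'grip_width': 0.9984549775304654}
```

View pics/side0.png

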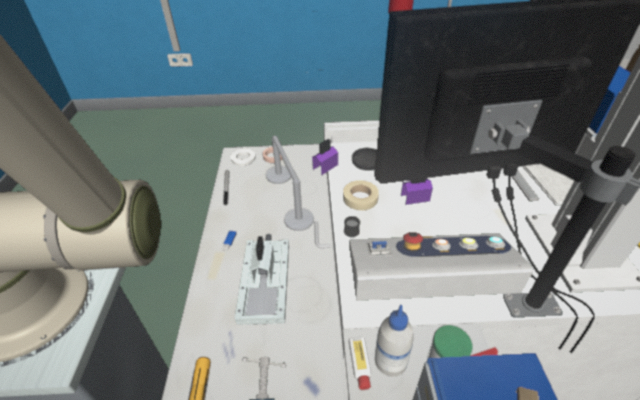

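View pics/top0.png

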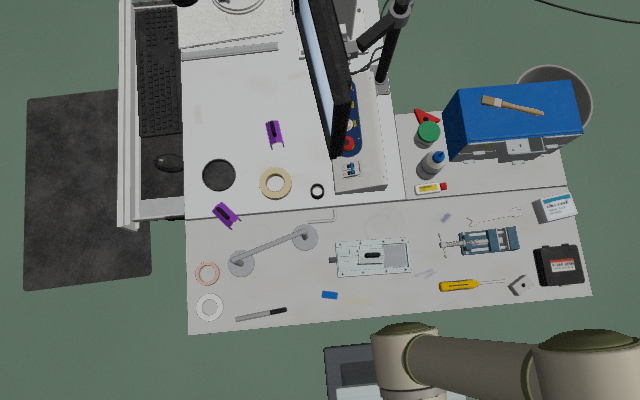

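The side view shows the gate at about (263,280) with the guard and black fin at (262,250), and the rack bar running from (277,140) to (297,200). The top view shows the gate at (372,258), the fin at (372,255), and the rack post bases at (241,262) and (305,237).

Things that could be taken for the guard:
- aluminium guard on the gate, top (372,255): this is the one I want
- purple copies at (227,214) and (275,135), which I leave alone
- blue vise at (480,240), which is no part of the job

I'll check the choice in one close crop.

Run:
```python
import cv2,numpy as np
t=cv2.imread("pics/top0.png"); s=cv2.imread("pics/side0.png")
a=cv2.resize(t[215:295,220:420],None,fx=4,fy=4,interpolation=cv2.INTER_CUBIC)
b=cv2.resize(s[130:330,220:330],None,fx=2.8,fy=2.8,interpolation=cv2.INTER_CUBIC)[:, :]
c=np.zeros((560,800,3),np.uint8); c[:320]=a
b1=cv2.resize(s[225:330,225:300],None,fx=2.28,fy=2.28,interpolation=cv2.INTER_CUBIC); c[320:320+b1.shape[0],:b1.shape[1]]=b1[:240]
b2=cv2.resize(s[130:230,255:325],None,fx=2.4,fy=2.4,interpolation=cv2.INTER_CUBIC); c[320:560,300:300+b2.shape[1]]=b2
cv2.imwrite("pics/c1.png",c)
```

```text
(no output)
```

View pics/c1.png

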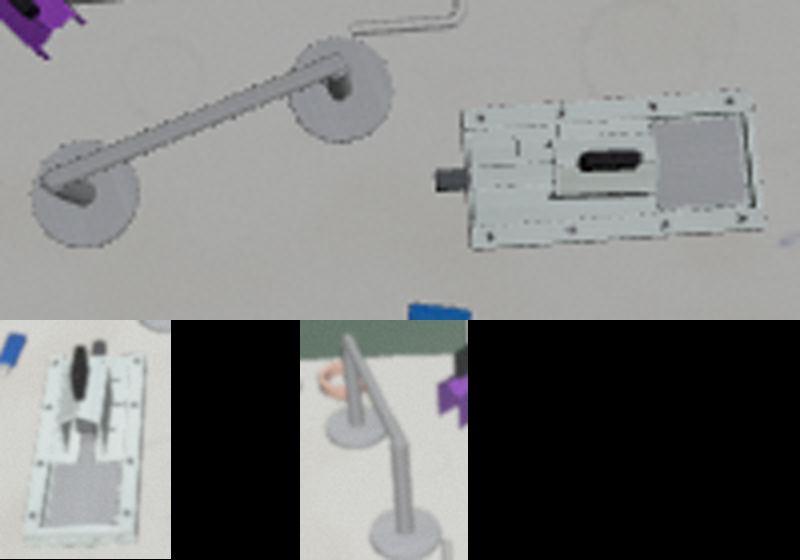

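The crop confirms the choice: an aluminium guard with a black fin, centred at about (610,160) in the crop, standing over the gate. The bar runs from (42,182) to (342,62) in the crop. Next I convert pixels to positions.

```bash
cat > h.py <<'E'
import numpy as np, cv2
from rig import camera_model
def ray(n,px):
    m=camera_model(n);T=np.array(m["camera_from_world"]);R=T[:3,:3]
    d=R.T@np.linalg.inv(m["mtx"])@np.array([*px,1.]);return -R.T@T[:3,3],d
def plane(n,px,z):
    c,d=ray(n,px);return c+d*(z-c[2])/d[2]
def tri(a,b):
    c1,d1=ray("top",a);c2,d2=ray("side",b)
    s=np.linalg.lstsq(np.c_[d1,-d2],c2-c1,rcond=None)[0];p,q=c1+s[0]*d1,c2+s[1]*d2
    return (p+q)/2,np.linalg.norm(p-q)
def proj(n,p):
    m=camera_model(n);T=np.array(m["camera_from_world"]);c=np.array(m["mtx"])@(T[:3,:3]@p+T[:3,3]);return c[:2]/c[2]
def dark(im,box,th=50):
    x0,y0,x1,y1=box;m=(im[y0:y1,x0:x1].max(2)<th).astype(np.uint8)
    n,l,st,ce=cv2.connectedComponentsWithStats(m);k=1+np.argmax(st[1:,4])
    ys,xs=np.nonzero(l==k);return np.c_[xs+x0,ys+y0].astype(float)
E
python3 - <<'E'
from h import *
f=lambda u,v:(220+(u-1.5)/4,215+(v-1.5)/4)
t=cv2.imread("pics/top0.png"); s=cv2.imread("pics/side0.png")
D=dark(t,(355,245,390,265));S=dark(s,(250,225,275,262))
print("fin top px",D.mean(0),D.min(0),D.max(0),len(D)," side",S.mean(0),S.min(0),S.max(0),len(S))
print("fin tri",tri(D.mean(0),S.mean(0)))
for z in (100,107):
  print("fin@",z,plane("top",D.mean(0),z),"ends",plane("top",f(580,161),z),plane("top",f(641,159),z))
c=[plane("top",f(*p),22) for p in [(462,110),(750,90),(763,230),(470,248)]]
print("gate corners",np.round(c,1),"mean",np.mean(c,0))
ex=(c[0]-c[1]+c[3]-c[2])/2; print("len",np.linalg.norm(ex),"wid",np.linalg.norm((c[0]-c[3]+c[1]-c[2])/2),"yaw of +y",np.arctan2(-ex[0],ex[1]))
A,B=plane("top",f(45,181),120),plane("top",f(340,64),120);print("bar",A,B,np.linalg.norm(A-B),"mid",(A+B)/2,"yaw",np.arctan2(-(A-B)[0],(A-B)[1]))
q=lambda u,v:(255+(u-300)/2.4,130+(v-320)/2.4)
print("bar side",plane("side",q(347,340),120),plane("side",q(401,443),120))
for p in [(85,193),(341,90)]: print("base",plane("top",f(*p),4))
from rig import telemetry
from scipy.spatial.transform import Rotation as Ro
R=Ro.from_quat(telemetry.sense()["ee_rot"],scalar_first=True).as_matrix();print(R.round(3))
E
```

```text
fin top px [371.7  254.65] [365. 253.] [379. 257.] 60  side [259. 254.] [258. 254.] [260. 254.] 3
fin tri (array([461.57066003,  39.29058991,  75.84270147]), np.float64(3.5757642058297923))
fin@ 100 [461.41715709  42.97519222 100.        ] ends [462.46437075  60.03730614 100.        ] [460.24236336  23.2468169  100.        ]
fin@ 107 [460.86983526  43.9162518  107.        ] ends [461.9100309   60.86402193 107.        ] [459.70291456  24.32008852 107.        ]
gate corners [[508.6 123.6  22. ]
 [504.2 -65.3  22. ]
 [413.9 -61.2  22. ]
 [420.1 127.5  22. ]] mean [461.71961362  31.13438051  22.        ]
len 188.87255752563377 wid 89.51576854287603 yaw of +y -0.02808984124934891
bar [478.47228167 377.52946503 120.        ] [531.55943563 198.70986379 120.        ] 186.53336351155434 mid [505.01585865 288.11966441 120.        ] yaw 0.2885877979155493
bar side [480.06618746 369.81923053 120.        ] [535.12740496 199.10309619 120.        ]
base [479.43153986 373.85187357   4.        ]
base [531.36584369 201.27237273   4.        ]
[[ 0.258 -0.966 -0.   ]
 [-0.966 -0.258  0.001]
 [-0.001 -0.    -1.   ]]
```

```bash
cat > to.py <<'E'
# to.py x y z yaw : remaining shift in tool axes (mm) and turn, yaw = world angle of tool x
import sys,numpy as np
from rig import telemetry
from scipy.spatial.transform import Rotation as Ro
s=telemetry.sense();R=Ro.from_quat(s["ee_rot"],scalar_first=True).as_matrix()
g=np.array(list(map(float,sys.argv[1:5])))
a=np.arctan2(R[1,0],R[0,0]);t=-(g[3]-a+np.pi)%(2*np.pi)-0;t=(t+np.pi)%(2*np.pi)-np.pi
t=-((g[3]-a+np.pi)%(2*np.pi)-np.pi)
print("t",s["time_s"],"pos",s["eef_pos"].round(1),"yaw",a.round(3),"tilt",R[:,2].round(3),"F",s["force"].round(2),"w",round(s["grip_width"],3))
print("tool shift",(R.T@(g[:3]-s["eef_pos"])).round(1),"turn",round(t,3),"j",s["joints"].round(2))
E
R='[-0.028,-0.0286,0,0,0.0854]'
python3 -m inch '[[-0.028,-0.0286,0,0,0.0854],[-0.028,-0.0286,0,0,0.0854],[-0.028,-0.0286,0,0,0.0854],[-0.028,-0.0286,0,0,0.0854],[-0.028,-0.0286,0,0,0.0854]]' 60
python3 -m inch '[[-0.028,-0.0286,0,0,0.0854],[-0.028,-0.0286,0,0,0.0854],[-0.028,-0.0286,0,0,0.0854],[-0.028,-0.0286,0,0,0.0854],[-0.028,-0.0286,0,0,0.0854]]'
python3 to.py 461.1 43.4 190 -0.045
```

```text
time_s: 0.52
eef_pos: [237.0, -332.5, 227.7]
ee_rot: [-0.002, 0.79, -0.613, -0.002]
force: [1.4, -0.1, 0.8]
grip_width: 1.003
time_s: 0.93
eef_pos: [342.2, -152.6, 227.9]
ee_rot: [-0.002, 0.789, -0.614, -0.002]
force: [0.5, -1.2, -0.3]
grip_width: 0.999
t 0.9333 pos [ 342.2 -152.6  227.9] yaw -1.323 tilt [-0.001  0.006 -1.   ] F [ 0.48 -1.22 -0.34] w 0.999
tool shift [-160.6 -163.3   38.9] turn -1.278 j [-0.74 -0.02  1.9   0.    1.27  0.58]
```

```bash
python3 -m inch '[[-0.028,-0.0286,0,0,0.0854],[-0.028,-0.0286,0,0,0.0854],[-0.028,-0.0286,0,0,0.0854],[-0.028,-0.0286,0,0,0.0854],[-0.028,-0.0286,0,0,0.0854]]' >/dev/null
python3 -m inch '[[0,0,0,-0.12,0.0854],[0,0,0,-0.12,0.0854],[0,0,0,-0.12,0.0854],[0,0,0,-0.12,0.0854],[0,0,0,-0.12,0.0854]]' >/dev/null
python3 -m inch '[[0,0,0,-0.12,0.0854],[0,0,0,-0.12,0.0854],[0,0,0,-0.12,0.0854],[0,0,0,-0.12,0.0854],[0,0,0,-0.12,0.0854]]'
python3 to.py 461.1 43.4 190 -0.045
```

```text
time_s: 2.18
eef_pos: [448.6, 36.9, 225.4]
ee_rot: [-0.004, 0.999, -0.038, -0.004]
force: [-0.9, 0.1, 0.8]
grip_width: 0.996
t 2.1833 pos [448.6  36.9 225.4] yaw -0.076 tilt [-0.008  0.008 -1.   ] F [-0.94  0.11  0.83] w 0.996
tool shift [12.3 -7.2 35.3] turn -0.031 j [-0.18  0.16  1.71  0.01  1.28 -0.11]
```

```bash
python3 -m inch '[[0.006,-0.004,0.012,-0.016,0.0854],[0.006,-0.004,0.012,-0.016,0.0854],[0.0,0,0.012,0,0.06],[0,0,0,0,0.06],[0,0,0,0,0.06]]' >/dev/null
python3 to.py 461.1 43.4 82 -0.045
python3 - <<'E'
from rig import capture
import cv2,numpy as np
s=capture("side");t=capture("top")
cv2.imwrite("pics/s1.png",s);cv2.imwrite("pics/t1.png",t)
c=np.zeros((520,800,3),np.uint8)
c[:520,:400]=cv2.resize(s[200:330,220:320],(400,520),interpolation=cv2.INTER_CUBIC)
c[:320,400:]=cv2.resize(t[220:300,320:420],(400,320),interpolation=cv2.INTER_CUBIC);cv2.imwrite("pics/c2.png",c)
E
```

```text
t 2.6 pos [460.8  44.7 187.7] yaw -0.035 tilt [-0.009  0.008 -1.   ] F [-0.46 -0.69 -0.07] w 0.705
tool shift [  1.3   2.2 105.7] turn 0.01 j [-0.16  0.22  1.74  0.01  1.19 -0.13]
```

View pics/c2.png

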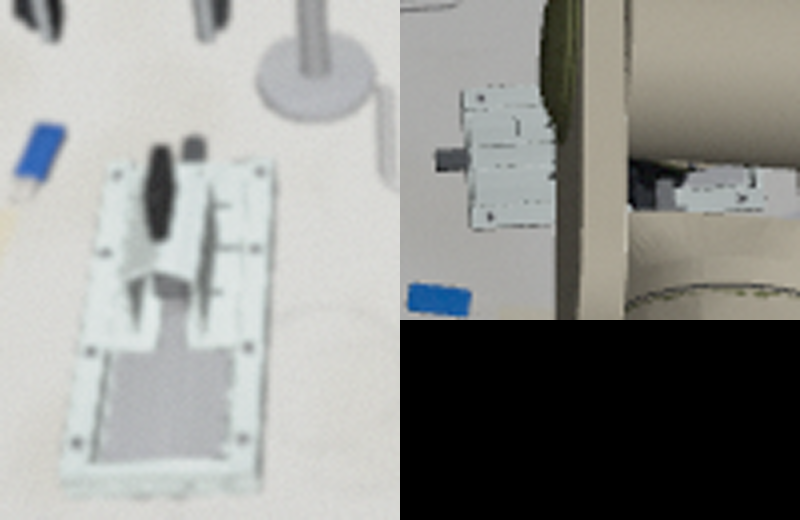

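In the close crop the side view shows the fin at (158,192), spanning y 146–240. The fingers are at the top, (40,15) and (210,15), straddling it.

```bash
python3 - <<'E'
from h import *
g=lambda u,v:(220+u/4-.4,200+v/4-.4)
print("far top",plane("side",g(161,147),107),"near bottom",plane("side",g(157,238),77),"pred",proj("side",np.array([461,43.4,92])), g(158,192))
for u in (20,38): pass
print("fingers",plane("side",g(40,15),190),plane("side",g(208,15),190))
E
python3 -m inch '[[0.001,0.002,0.03,0.01,0.05],[0,0,0.03,0,0.05],[0,0,0.02,0,0.05],[0,0,0.01,0,0.05],[0,0,0,0,0.05]]'
python3 to.py 461.1 43.4 82 -0.045
```

```text
far top [463.97368189  55.32348645 107.        ] near bottom [460.65764061  25.30591355  77.        ] pred [258.76669466 246.49659105] (259.1, 247.6)
fingers [420.47444401  59.48924518 190.        ] [494.18924908  54.84126767 190.        ]
time_s: 3.12
eef_pos: [463.9, 42.4, 99.3]
ee_rot: [-0.003, 1.0, -0.023, 0.001]
force: [0.2, 0.2, -0.9]
grip_width: 0.584
t 3.1167 pos [463.9  42.4  99.3] yaw -0.047 tilt [ 0.002  0.006 -1.   ] F [ 0.21  0.22 -0.93] w 0.584
tool shift [-2.9 -0.7 17.3] turn -0.002 j [-0.16  0.34  1.84  0.01  0.96 -0.12]
```

```bash
python3 -m inch '[[-0.002,0,0.009,0,0.05],[0,0,0.007,0,0.05],[0,0,0.002,0,0.03],[0,0,0,0,0.02],[0,0,0,0,0.0]]' 40 >/dev/null
python3 to.py 461.1 43.4 82 -0.045
python3 -m inch '[[0,0,0,0,0],[0,0,0,0,0],[0,0,0,0,0],[0,0,0,0,0],[0,0,0,0,0]]' 50 >/dev/null
python3 to.py 461.1 43.4 82 -0.045
```

```text
t 3.5333 pos [464.3  42.1  84.5] yaw -0.047 tilt [ 0.008  0.005 -1.   ] F [-0.1   0.13  0.61] w 0.169
tool shift [-3.2 -1.2  2.5] turn -0.002 j [-0.17  0.36  1.86  0.01  0.91 -0.12]
t 3.95 pos [465.1  42.   86.2] yaw -0.047 tilt [ 0.011  0.005 -1.   ] F [-0.1   0.05 -0.68] w 0.107
tool shift [-4.1 -1.2  4.1] turn -0.002 j [-0.17  0.36  1.85  0.01  0.92 -0.12]
```

```bash
python3 -m inch '[[0,0,-0.02,0,0],[0,0,-0.03,0,0],[0,0,-0.035,0,0],[0,0,-0.035,0,0],[0,0,-0.02,0,0]]' >/dev/null
python3 to.py 505 288 216 0.289
python3 - <<'E'
from rig import capture
import cv2
s=capture("side");cv2.imwrite("pics/s2.png",cv2.resize(s[120:330,200:350],(600,840))[:600])
E
```

```text
t 4.3667 pos [460.8  41.6 227.3] yaw -0.048 tilt [-0.002  0.007 -1.   ] F [ 0.26 -0.19 -0.61] w 0.104
tool shift [  32.5 -248.1   12.9] turn -0.337 j [-0.17  0.18  1.68  0.01  1.29 -0.12]
```

View pics/s2.png

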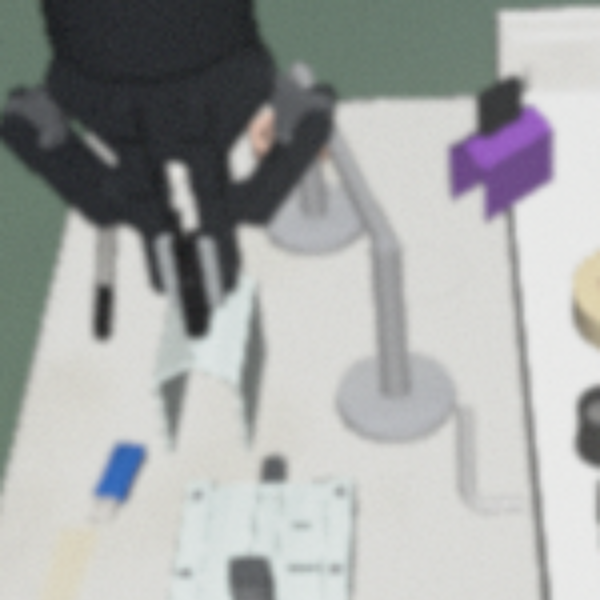

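The picture shows the guard in the fingers, its fin at (195,290), clear of the dark tab at (250,575).

```bash
python3 -m inch '[[0.005,-0.035,0,0,0],[0.005,-0.035,0,0,0],[0.005,-0.035,0,0,0],[0.005,-0.035,0,0,0],[0.005,-0.035,0,0,0]]' >/dev/null
python3 -m inch '[[0.004,-0.03,0,0,0],[0.003,-0.02,0,0,0],[0,0,0,-0.11,0],[0,0,0,-0.11,0],[0,0,0,-0.11,0]]' >/dev/null
python3 to.py 505 288 180 0.289
```

```text
t 5.25 pos [506.6 275.8 230.6] yaw 0.289 tilt [ 0.006  0.005 -1.   ] F [-0.02 -0.19 -0.7 ] w 0.102
tool shift [  1.6 -12.1  50.6] turn 0.0 j [0.29 0.42 1.34 0.   1.37 0.  ]
```

```bash
python3 -m inch '[[0.001,-0.012,0.012,0,0],[0,0,0.012,0,0],[0,0,0.006,0,0],[0,0,0,0,0],[0,0,0,0,0]]' >/dev/null
python3 to.py 505 288 139 0.289
python3 - <<'E'
from rig import capture
import cv2,numpy as np
s=capture("side");t=capture("top");cv2.imwrite("pics/s3f.png",s)
c=np.zeros((480,800,3),np.uint8);c[:,:400]=cv2.resize(s[110:230,240:340],(400,480),interpolation=cv2.INTER_CUBIC)
c[:400,400:]=cv2.resize(t[200:300,220:320],(400,400),interpolation=cv2.INTER_CUBIC);cv2.imwrite("pics/s3.png",c)
E
```

```text
t 5.6667 pos [502.8 290.4 195.4] yaw 0.283 tilt [ 0.003  0.004 -1.   ] F [-0.35 -1.45 -0.86] w 0.108
tool shift [ 1.2  3.1 56.4] turn -0.006 j [0.32 0.46 1.38 0.   1.3  0.04]
```

View pics/s3.png

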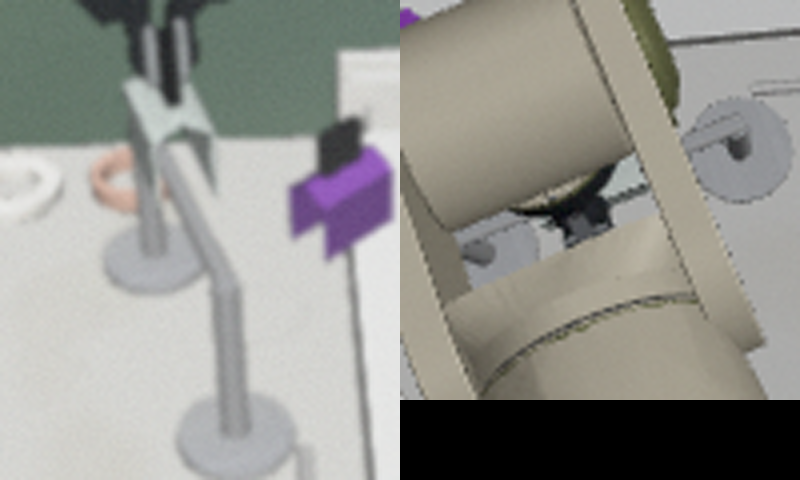

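The guard is above the bar, and the bar at (180,155) enters between its legs. I descend.

```bash
python3 -m inch '[[0.002,0.001,0.01,-0.006,0],[0,0.001,0.01,0,0],[0,0,0.01,0,0],[0,0,0.004,0,0],[0,0,0.0,0,0]]'
python3 to.py 505 288 139 0.289
```

```text
time_s: 6.18
eef_pos: [506.4, 288.7, 159.1]
ee_rot: [-0.002, 0.99, 0.143, 0.003]
force: [0.6, -0.8, -0.4]
grip_width: 0.105
t 6.1833 pos [506.4 288.7 159.1] yaw 0.288 tilt [ 0.005  0.005 -1.   ] F [ 0.64 -0.76 -0.4 ] w 0.105
tool shift [-1.7  0.3 20.1] turn -0.001 j [0.32 0.5  1.42 0.   1.22 0.03]
```

```bash
python3 -m inch '[[-0.001,0,0.007,0,0],[0,0,0.006,0,0],[0,0,0.003,0,0],[0,0,0.002,0,0],[0,0,0.001,0,0]]'
python3 to.py 505 288 139 0.289
```

```text
time_s: 6.6
eef_pos: [505.6, 288.4, 138.6]
ee_rot: [-0.002, 0.99, 0.143, 0.003]
force: [-3.5, -2.0, 11.0]
grip_width: 0.106
t 6.6 pos [505.6 288.4 138.6] yaw 0.288 tilt [ 0.006  0.005 -1.   ] F [-3.51 -2.   10.96] w 0.106
tool shift [-0.7  0.2 -0.4] turn -0.001 j [0.32 0.52 1.45 0.   1.17 0.03]
```

Contact came at the expected height. I open and retreat upward.

```bash
python3 -m inch '[[0,0,-0.0005,0,0],[0,0,0,0,0.016],[0,0,0,0,0.025],[0,0,0,0,0.04],[0,0,0,0,0.04]]'
python3 -m inch '[[0,0,-0.01,0,0.04],[0,0,-0.02,0,0.04],[0,0,-0.03,0,0.04],[0,0,-0.03,0,0.04],[0,0,-0.02,0,0.04]]'
python3 - <<'E'
from rig import capture
import cv2,numpy as np
s=capture("side");t=capture("top");cv2.imwrite("pics/s4f.png",s);cv2.imwrite("pics/t4f.png",t)
c=np.zeros((480,800,3),np.uint8);c[:,:400]=cv2.resize(s[110:230,240:340],(400,480),interpolation=cv2.INTER_CUBIC)
c[:400,400:]=cv2.resize(s[220:320,220:320],(400,400),interpolation=cv2.INTER_CUBIC);cv2.imwrite("pics/s4.png",c)
E
```

```text
time_s: 7.02
eef_pos: [506.3, 288.7, 140.3]
ee_rot: [-0.002, 0.99, 0.143, 0.004]
force: [0.1, -0.0, -0.1]
grip_width: 0.47
time_s: 7.43
eef_pos: [503.6, 287.4, 252.6]
ee_rot: [-0.002, 0.99, 0.143, -0.0]
force: [-0.6, 0.1, -0.1]
grip_width: 0.468
```

View pics/s4.png

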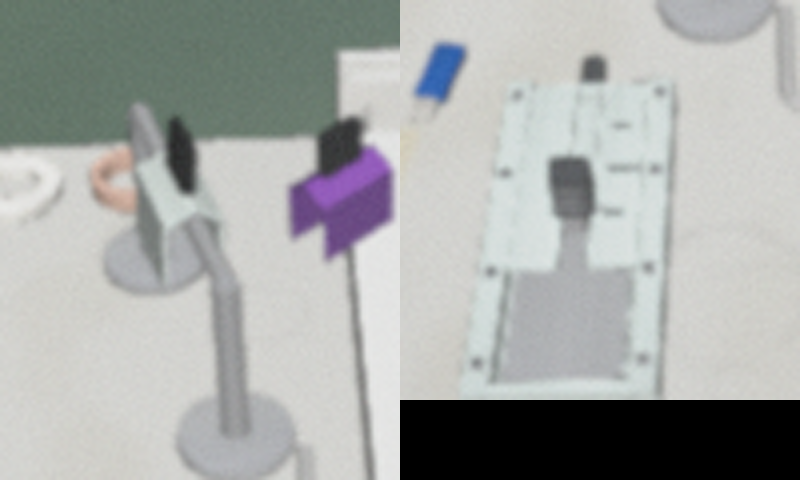

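The guard sits astride the bar, with its fin at (182,155) and the bar running out under its roof at (215,240). The tab is exposed at (571,185) and still shut. I measure the tab and move over it.

```bash
python3 - <<'E'
from h import *
g=lambda u,v:(220+(u-400)/4-.4,220+v/4-.4)
k=lambda u,v:(240+u/4-.4,110+v/4-.4)
print("tab top face", [plane("side",g(*p),60).round(1) for p in [(551,157),(589,157),(595,178),(553,180),(571,168)]])
print("marks shut/half/open",[plane("side",g(*p),22).round(1) for p in [(612,211),(623,167),(622,125)]])
print("gate tab pred side",proj("side",np.array([461.9,36.1,60])))
# fin near-end edge: top / bottom at guard y -18 ; predicted if upright
ax=np.array([-np.sin(.289),np.cos(.289),0]);c=np.array([505.5,288.5,0])
for zz in (130,160): print("fin near end pred crop",(proj("side",c-18*ax+[0,0,zz])+.4-[240,110])*4)
for sx in (-18,18): print("leg near bottom pred",(proj("side",c-32*ax+sx*np.array([np.cos(.289),np.sin(.289),0])+[0,0,75])+.4-[240,110])*4)
E
python3 -m inch '[[0,0.04,0,0,0.04],[0,0.04,0,0,0.04],[0,0.04,0,0,0.04],[0,0.04,0,0,0.04],[0,0.04,0,0,0.04]]' >/dev/null
python3 -m inch '[[0,0,0,-0.12,0.04],[0,0,0,-0.12,0.04],[0,0,0,-0.12,0.04],[0,0,0,-0.12,0.04],[0,0,0,-0.12,0.04]]' >/dev/null
python3 -m inch '[[0,0,0,-0.12,0.04],[0,0,0,-0.12,0.04],[0,0,0,-0.12,0.04],[0,0,0,-0.12,0.04],[0,0,0,-0.12,0.04]]'
python3 to.py 462 36 120 1.543
```

```text
tab top face [array([454.7,  40.3,  60. ]), array([473.1,  39.3,  60. ]), array([476.7,  26.2,  60. ]), array([456.7,  26.1,  60. ]), array([464.8,  33. ,  60. ])]
marks shut/half/open [array([480.7,  35.8,  22. ]), array([485.1,  63.5,  22. ]), array([483.5,  91.7,  22. ])]
gate tab pred side [260.93873434 260.39198232]
fin near end pred crop [185.34997923 193.92512586]
fin near end pred crop [181.36389437 149.70172407]
leg near bottom pred [168.76541202 291.04556987]
leg near bottom pred [228.38484646 277.4545223 ]
time_s: 8.78
eef_pos: [561.1, 86.0, 251.9]
ee_rot: [-0.002, 0.719, 0.695, 0.002]
force: [-0.2, 0.6, -0.1]
grip_width: 0.472
t 8.7833 pos [561.1  86.  251.9] yaw 1.537 tilt [-0.001  0.006 -1.   ] F [-0.23  0.59 -0.08] w 0.472
tool shift [-54.  -97.2 131.7] turn -0.006 j [-0.06  0.39  1.33  0.01  1.42 -1.59]
```

```bash
python3 -m inch '[[-0.014,-0.024,0.01,0,0.04],[-0.014,-0.024,0.02,0,0.04],[-0.014,-0.024,0.02,0,0.04],[-0.012,-0.024,0.02,0,0.04],[0,0,0.02,0,0.04]]' >/dev/null
python3 to.py 463 36 100 1.543
```

```text
t 9.2 pos [460.5  34.1 160.2] yaw 1.547 tilt [ 0.005  0.005 -1.   ] F [0.6  0.24 0.34] w 0.465
tool shift [ 1.6  2.1 60.2] turn 0.004 j [-0.18  0.25  1.79  0.01  1.11 -1.73]
```

```bash
python3 -m inch '[[0.002,0.002,0.025,0,0.04],[0,0,0.025,0,0.04],[0,0,0.012,0,0.04],[0,0,0,0,0.04],[0,0,0,0,0.04]]' >/dev/null
python3 to.py 463 36 34 1.543
python3 - <<'E'
from rig import capture
import cv2,numpy as np
s=capture("side");t=capture("top");cv2.imwrite("pics/s5f.png",s);cv2.imwrite("pics/t5f.png",t)
c=np.zeros((520,800,3),np.uint8);c[:,:400]=cv2.resize(s[205:335,220:320],(400,520),interpolation=cv2.INTER_CUBIC)
c[:400,400:]=cv2.resize(t[200:300,220:320],(400,400),interpolation=cv2.INTER_CUBIC);cv2.imwrite("pics/s5.png",c)
E
```

```text
t 9.6167 pos [458.7  36.1  93.1] yaw 1.545 tilt [-0.001  0.006 -1.   ] F [ 0.16 -0.44  0.25] w 0.47
tool shift [-0.3  4.4 59.1] turn 0.002 j [-0.18  0.34  1.86  0.01  0.94 -1.73]
```

View pics/s5.png

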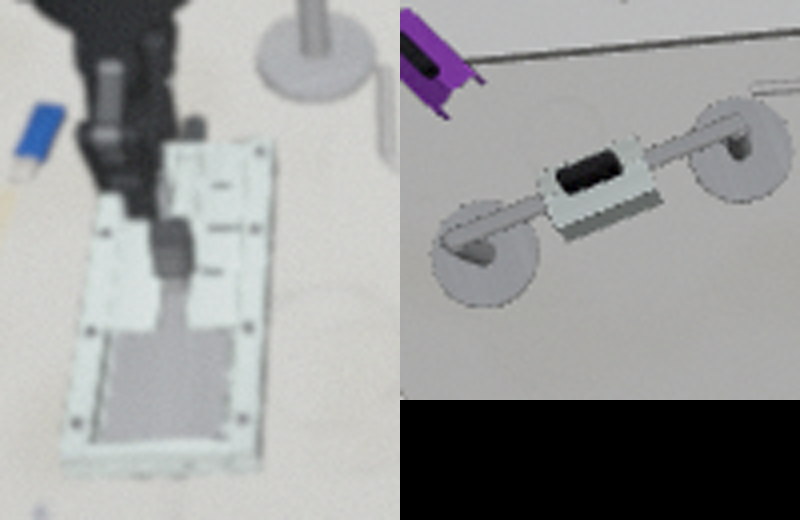

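The right panel shows the guard centred astride the bar, with its fin at (588,172). On the left the fingers are just behind and above the tab at (172,245), about 4 mm off across the slide. I correct that and descend around the tab.

```bash
python3 -m inch '[[0,0.003,0.018,0,0.04],[0,0.001,0.018,0,0.04],[0,0.001,0.012,0,0.04],[0,0,0.006,0,0.04],[0,0,0.002,0,0.04]]'
python3 to.py 463 36 34 1.543
```

```text
time_s: 10.13
eef_pos: [468.9, 35.7, 41.7]
ee_rot: [0.003, 0.716, 0.698, 0.006]
force: [-1.1, -0.3, 0.1]
grip_width: 0.463
t 10.1333 pos [468.9  35.7  41.7] yaw 1.546 tilt [ 0.013  0.003 -1.   ] F [-1.1  -0.35  0.06] w 0.463
tool shift [ 0.2 -6.   7.7] turn 0.003 j [-0.18  0.44  1.88  0.01  0.8  -1.73]
```

```bash
python3 -m inch '[[0,-0.005,0.004,0,0.04],[0,-0.001,0.003,0,0.04],[0,0,0.001,0,0.03],[0,0,0.0005,0,0.02],[0,0,0.0005,0,0.0]]' 60 >/dev/null
python3 to.py 463 64 34 1.543
python3 -m inch '[[0,0,0,0,0],[0,0,0.0005,0,0],[0,0,0.0005,0,0],[0,0,0.0005,0,0],[0,0,0.0005,0,0]]' 60 >/dev/null
python3 to.py 463 64 34 1.543
```

```text
t 10.55 pos [463.8  35.6  34.8] yaw 1.546 tilt [ 0.018  0.002 -1.   ] F [-5.29 -0.49  8.85] w 0.149
tool shift [28.4 -1.5  0.9] turn 0.003 j [-0.18  0.45  1.9   0.01  0.78 -1.73]
t 10.9667 pos [463.8  35.6  34.8] yaw 1.546 tilt [ 0.018  0.002 -1.   ] F [-3.06 -0.54  7.05] w 0.152
tool shift [28.4 -1.5  0.9] turn 0.003 j [-0.18  0.45  1.9   0.01  0.78 -1.73]
```

```bash
python3 -m inch '[[0.003,0,0,0,0],[0.004,0,0,0,0],[0.004,0,0,0,0],[0.004,0,0,0,0],[0.002,0,0,0,0]]' 80
python3 to.py 464.6 63.6 34 1.543
```

```text
time_s: 11.38
eef_pos: [464.1, 51.6, 34.9]
ee_rot: [0.007, 0.716, 0.699, 0.005]
force: [-1.8, -7.4, 0.8]
grip_width: 0.147
t 11.3833 pos [464.1  51.6  34.9] yaw 1.547 tilt [ 0.017 -0.002 -1.   ] F [-1.76 -7.41  0.81] w 0.147
tool shift [12.   0.2  0.9] turn 0.004 j [-0.14  0.45  1.9   0.    0.78 -1.69]
```

```bash
python3 -m inch '[[0.004,0,0,0,0],[0.004,0,0,0,0],[0.003,0,0,0,0],[0.001,0,0,0,0],[0.0005,0,0,0,0]]' 80 >/dev/null
python3 to.py 464.6 63.6 34 1.543
python3 -m inch '[[0.0005,0,0,0,0],[0.0005,0,0,0,0],[0.0005,0,0,0,0],[0.0005,0,0,0,0],[0.0005,0,0,0,0]]' 80 >/dev/null
python3 to.py 464.6 63.6 34 1.543
```

```text
t 11.8 pos [464.4  62.6  34.9] yaw 1.548 tilt [ 0.016 -0.008 -1.   ] F [ -2.15 -10.04  -0.29] w 0.15
tool shift [1.  0.2 0.9] turn 0.005 j [-0.11  0.45  1.89 -0.01  0.78 -1.66]
t 12.2167 pos [464.4  62.6  34.9] yaw 1.548 tilt [ 0.014 -0.013 -1.   ] F [ -2.72 -10.87   0.64] w 0.146
tool shift [1.  0.2 0.9] turn 0.005 j [-0.11  0.46  1.89 -0.02  0.78 -1.65]
```

```bash
python3 -m inch '[[0.001,0,0,0,0],[0.0005,0,0,0,0],[0.0005,0,0,0,0],[0.0005,0,0,0,0],[0.0005,0,0,0,0]]' 80 >/dev/null
python3 to.py 464.6 63.6 34 1.543
python3 - <<'E'
from rig import capture
import cv2,numpy as np
s=capture("side");t=capture("top");cv2.imwrite("pics/s6f.png",s);cv2.imwrite("pics/t6f.png",t)
c=np.zeros((520,800,3),np.uint8);c[:,:400]=cv2.resize(s[205:335,220:320],(400,520),interpolation=cv2.INTER_CUBIC)
c[:260,400:]=cv2.resize(t[220:285,220:320],(400,260),interpolation=cv2.INTER_CUBIC)
c[260:,400:]=cv2.resize(t[225:290,320:420],(400,260),interpolation=cv2.INTER_CUBIC);cv2.imwrite("pics/s6.png",c)
E
```

```text
t 12.6333 pos [464.4  63.2  34.9] yaw 1.546 tilt [ 0.013 -0.018 -1.   ] F [ -2.59 -10.24   0.39] w 0.142
tool shift [0.4 0.2 0.9] turn 0.003 j [-0.11  0.46  1.89 -0.02  0.79 -1.64]
```

View pics/s6.png

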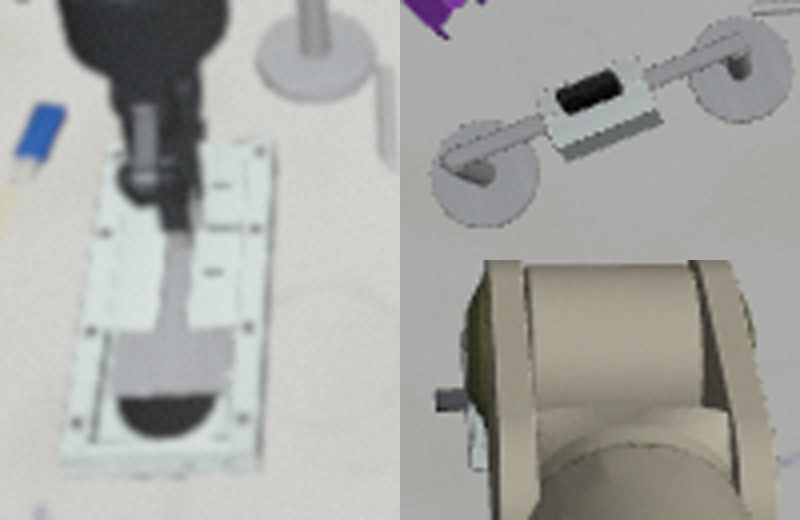

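The half-disc of the window is open, with the blade's edge at y≈396 and the window's bottom at y≈438. I measure it.

```bash
python3 - <<'E'
from h import *
s=cv2.imread("pics/s6f.png");D=dark(s,(240,295,285,325),70)
mid=D[:,0].mean();col=D[abs(D[:,0]-mid)<4];t,b=col[:,1].min()-.5,col[:,1].max()+.5
print(D.min(0),D.max(0),t,b)
for z in (14,18,22):
  a,c=plane("side",(mid,t),z),plane("side",(mid,b),z);l,r=[plane("side",(u,t),z)[0] for u in (D[:,0].min()-.5,D[:,0].max()+.5)]
  print(z,"edge",a.round(1),"bottom",c.round(1),"open depth",(a-c)[1].round(1),"width",round(r-l,1))
E
python3 to.py 464.6 63.6 34 1.543
```

```text
[251. 305.] [271. 313.] 304.5 313.5
14 edge [460.4 -31.8  14. ] bottom [461.7 -51.   14. ] open depth 19.2 width 39.5
18 edge [461.1 -34.5  18. ] bottom [462.3 -53.5  18. ] open depth 19.1 width 39.2
22 edge [461.7 -37.1  22. ] bottom [463.  -56.1  22. ] open depth 19.0 width 39.0
t 12.7333 pos [464.3  63.2  34.9] yaw 1.546 tilt [ 0.013 -0.018 -1.   ] F [ -3.15 -10.89   0.63] w 0.15
tool shift [0.4 0.2 0.9] turn 0.003 j [-0.11  0.46  1.89 -0.02  0.79 -1.64]
```

The measurements agree roughly: TCP travel is 27.6 mm, the spring force implies about 29 mm, and the image gives half open within about 3 mm. I hold a moment longer and hand in.

```bash
python3 -m inch '[[0.0005,0,0,0,0],[0.0005,0,0,0,0],[0.0005,0,0,0,0],[0.0005,0,0,0,0],[0.0005,0,0,0,0]]' 80 >/dev/null
python3 to.py 464.6 63.6 34 1.543
python3 -m inch '[[0.0005,0,0,0,0],[0.0005,0,0,0,0],[0.0005,0,0,0,0],[0.0005,0,0,0,0],[0.0005,0,0,0,0]]' 80 >/dev/null
python3 to.py 464.6 63.6 34 1.543
python3 -c "
from rig import telemetry,capture
import numpy as np
capture('side');capture('top');capture('side');s=telemetry.sense();print(s['eef_pos'],s['force'],s['dq'].round(3))
from rig import finish_job
if 61<s['eef_pos'][1]<66: print(finish_job())"
```

```text
t 13.15 pos [464.4  63.4  34.9] yaw 1.545 tilt [ 0.011 -0.022 -1.   ] F [-2.67 -9.42  0.9 ] w 0.142
tool shift [0.3 0.2 0.9] turn 0.002 j [-0.1   0.46  1.88 -0.03  0.79 -1.63]
t 13.5667 pos [464.4  63.6  34.9] yaw 1.543 tilt [ 0.01  -0.025 -1.   ] F [ -2.54 -10.48   0.61] w 0.145
tool shift [-0.   0.2  0.9] turn 0.0 j [-0.1   0.46  1.88 -0.03  0.79 -1.62]
[464.36136741  63.68679753  34.95520417] [-2.84362712 -9.88317394  0.80068695] [ 0.     0.     0.002  0.    -0.    -0.001]
the job is handed in; nothing more can be done
None
```

I lifted the guard off the gate by its fin and lowered it onto the rack's bar. The bar stopped it at the expected height, and I let go there. I then pinched the tab and slid it to half travel, and handed the job in at about 13.7 s of the 54 s, still gripping it. No verdict was reported.

**Guard:** both cameras showed it astride near the middle of the bar, looking upright and clear of the robot and the gate. I did not measure its tilt or sideways offset.

**Tab:** the fingers had moved 28.1 mm from shut at hand-in, with the arm still. The spring pulled back with about 10 N, which matches half travel (10 N expected at 28 mm).

**Window:** an image check about a second earlier disagreed slightly. The colour mask gave 19 mm uncovered and my reading of the crop about 22 mm, against 24 mm nominal. I put that down to shading at the rim and coarse pixels (about 2 mm each), and relied on the travel and force.

**Tool tilt:** the tool leaned by about 0.025 rad while holding. That moves the tab by about half a millimetre, which is within tolerance.

**Other things:** I felt no contact with any bystander, but I did not measure their positions again at the end.

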